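# Tap the heat-sink boss: half forward, quarter back, half forward

### The arm

A 6-joint arm with a two-finger parallel gripper is mounted at the origin on the work surface. World frame = base frame: x ahead of the robot, y to its left, z up, the work surface at z = 0. Lengths are in m, angles in degrees, forces in N, time in s.
With the tool pointing down it reaches from about 0.375 to 0.925 m from the base axis. Payload 5.7 kg.
Tool frame: the origin (TCP) lies between the finger pads; the fingertips stand nose_length ahead of it and the grasp point (between the pads) lies 5 mm behind it (nose_length is the distance from the TCP to the fingertips, in m); z points along the fingers, y is the line along which they close (so a half turn about z gives the same grasp; the last joint's range is limited). The gripper opens to 88 mm and grips with 3 to 60 N. Pads are 20 mm wide; open, the fingers measure 115 mm over their backs; the gripper's body (75 mm by 178 mm) begins 61 mm behind the grasp point.
Start: joints at [-79.532, 20.558, 86.54, -0, 72.909, -6.595], TCP at [0.176, -0.574, 0.237] pointing down, gripper open.
Joint ranges: [-170.27, 170.27], [-57.76, 135], [12.27, 136.19], [-55.21, 235.2], [11.17, 155.16], [-170.74, 170.74]. Speed limits (degrees/s): [136.94, 136.94, 180, 180, 180, 180].

### API

Orientations are given as [roll, pitch, yaw] about the fixed x, y, z axes, in that order (R = Rz(yaw) Ry(pitch) Rx(roll)).
In Python, from plant import * gives the robot as it stands.
- The arm moves only by the shell command python3 -m pendant 'ROWS' [FORCE]. ROWS is JSON, a list of rows, each a list of 7 numbers: the shift along the world's x, y, z in m, then the turn, a rotation vector about the world's x, y, z in degrees, then the closure in counts, from 0 (fully open) to 255 (shut). A call has 1 to 10 rows; each row shifts and turns the commanded pose from where the row before left it; what a row does not reach is not made up. A row lasts 1/12 s, in which the tool goes at most 41.7 mm and 7.16 degrees, less where a joint would pass 70% of its speed; a pose out of reach is approached as far as the arm can. A call is refused whole if a number of a shift passes 0.0417 or a number of a turn 7.16, either way. A call with a gripper value outside its range is refused whole. The fingers move at their own pace and stop on an object; FORCE is the grip in N (left out, the last holds). Time passes only in rows, so rows that do not move let the fingers close. It gives the time, the measured TCP pose, the force, the opening and the grip force at its end, in the units of the state.
- state(): the state, without advancing time (a new reading comes with each control period).
- camera(name): name is "side" or "top"; returns (picture, depth): 420x560x3 uint8, red, green, blue; 420x560 float32, m along the optical axis (not along the pixel's ray), 0 where there is no reading.
- calibration(name): a dict with "camera_matrix" (3x3 intrinsics, pixels), "extrinsics" (4x4, takes a point from camera to world coordinates). Camera axes: x right, y up, looking along -z (the intrinsics and any distortion apply to the point x, -y, -z); pixel columns grow to the right and rows downward; lengths in m; the calibration is good to about 2 mm. A picture is of the moment at which its call begins. calibration takes no time and is no camera call.
- finish_job(): hands the job in; it is judged then, once.
The state is a dict: "clock": time; "qpos": joint angles; "qd": joint speeds; "effort": joint torques, N m; "position": TCP position; "ee_rot": TCP orientation; "contact_force": force on the tool from outside, world axes, zero at the start; "wrist_torque": the same for the moment, N m; "opening": opening from 0.0 (shut) to 1.0 (fully open); "gripper_force": force on a finger pad.
Only numpy, scipy, OpenCV 4.12 (cv2) and the standard library are available. Lean on these libraries where they do the work, as an engineer would, in place of code of your own. Each camera call takes 0.05 s, during which the arm holds its last target. There are 200 camera calls.

### The job

The tap with the orange grip stands in the drilled boss of the finned aluminium heat sink, and its handle is a crank with an upright grip that swivels. Turn it clockwise (seen from above) half a turn to cut, a quarter turn back to break the chip, then clockwise half a turn again, so that it ends three quarters of a turn on from where it started and no deeper. Leave the tap with the blue grip in the brass block as it is, then let go.

Things in the scene. Friction and masses are not known exactly. Their poses are not given: they have to be found in the camera images.
- tap (a joint): Turn of the tap in the heat sink (rad): 0 at the start, growing clockwise seen from above, one half turn = 3.14. It stays where it is left; turning it needs about 0.3 N m (about 6 N at the grip). Its travel runs from -0.35 to 6.2. It sinks only 1.75 mm a turn.
- tap_grip (a point): Centre of the orange upright grip, 22 mm across, 52 mm tall, 128 mm above the bench and 52 mm from the tap's axis. It swivels freely, so a gripper holding it can go round the axis without turning. Its bar slides: the grip yields 8 mm towards or away from the axis against a weak spring. Bar and holder (28 mm across) lie below it, under 104 mm. x axis: from the tap's axis out to the grip.
- tap_axis (a point): Point on the upright axis of the orange-gripped tap, 128 mm above the bench, level with the centre of the grip. The tap stands in the round boss of an aluminium heat sink, 68 x 66 mm with four fins, in a grey vise of 130 x 84 mm that is fixed to the bench; all of these are below the bar.
- other_grip (a point): Centre of the blue upright grip of the other tap, of the same sizes, 128 mm above the bench; that tap stands in a plain brass block in a vise of its own, its axis at least 240 mm from the first. To be left alone.
Not all that is in view belongs to the job. What is shaped like the part that bears tap but pink, red or turquoise is not meant.

How it is judged:
By the outcome, as a careful person would: the job done as asked, in the order asked, and still so for the second after the job is handed in, with the robot touching nothing.
It also fails if it takes over 51 s, if anything falls off the work surface, if the arm or the gripper's body presses on something with over 40 N, if the wrist force passes 120 N, or if a joint passes its speed limit or range.

## Working session

There is one attempt and no reset: what is moved stays moved. The work goes in short steps, Python scripts to look and compute and a shell command to move; the robot and the scene stay as the last step left them, time stands still between calls to the robot, and variables do not carry over. Pictures are saved under pics/ and viewed, at most 10 in all, crops included, and the job is handed in when it is done.

```bash
mkdir -p pics; ls; python3 - <<'E'
from plant import *
import cv2,numpy as np
s=state();print(s)
for n in("side","top"):
    p,d=camera(n);np.savez(f'{n}0.npz',p=p,d=d);cv2.imwrite(f'pics/{n}0.png',p[:,:,::-1]);c=calibration(n);print(n,c)
E
```

```text
pics
{'clock': 0.0, 'qpos': array([-7.95335184e+01,  2.05977781e+01,  8.65975008e+01,  3.85891772e-04,
        7.29101148e+01, -6.59332929e+00]), 'qd': array([ 0.0353398 ,  0.00544717, -0.00432099,  0.06814084, -0.01519522,
       -0.09342059]), 'effort': array([-4.94761807e-04, -5.15390289e+01, -2.70725584e+01,  6.74159545e-02,
        3.51848023e-02, -1.45003569e-04]), 'position': array([ 0.17590959, -0.57293933,  0.2358211 ]), 'ee_rot': array([-1.79895346e+02, -1.24676638e-02,  1.70596857e+01]), 'contact_force': array([0.24791089, 0.20799439, 0.63493838]), 'wrist_torque': array([-0.0046204 , -0.0247531 ,  0.00827654]), 'gripper_force': 0.0, 'opening': 0.9993102835707158}
side {'camera_matrix': array([[469.23855238,   0.        , 284.95799882],
       [  0.        , 469.23855238, 206.31343579],
       [  0.        ,   0.        ,   1.        ]]), 'extrinsics': array([[-0.82667671,  0.35354237, -0.4377367 ,  0.03527519],
       [-0.56257343, -0.53426266,  0.63093149,  0.51125452],
       [-0.01080535,  0.7678354 ,  0.64055604,  0.77220235],
       [ 0.        ,  0.        ,  0.        ,  1.        ]])}
top {'camera_matrix': array([[441.88148504,   0.        , 278.2111018 ],
       [  0.        , 441.88148504, 209.03289285],
       [  0.        ,   0.        ,   1.        ]]), 'extrinsics': array([[-0.00744854,  0.99331508, -0.11519409,  0.37738293],
       [-0.99986724, -0.00906768, -0.01353817, -0.15903972],
       [-0.01449221,  0.11507795,  0.99325074,  1.04525727],
       [ 0.        ,  0.        ,  0.        ,  1.        ]])}
```

View pics/side0.png

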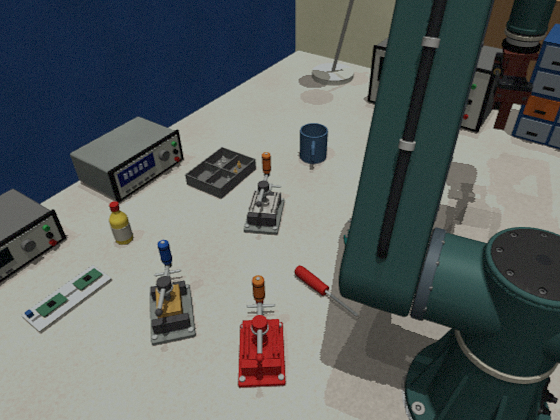

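View pics/top0.png

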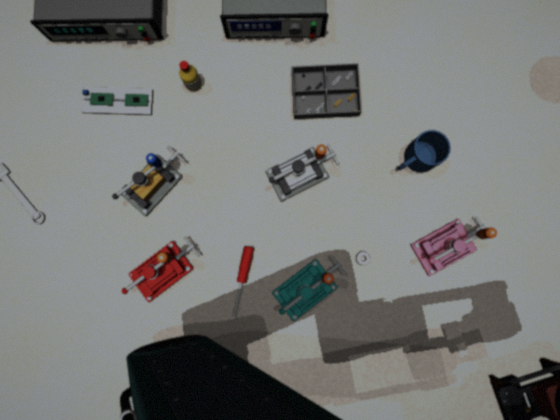

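The side view shows grey vise with an orange grip at (266,160), and the blue one at (165,252). In the top view there are four orange grips: grey vise (321,152), red (162,257), turquoise (328,279) and pink (486,233). Only the grey vise fits, since the other three colours are excluded. I'll confirm that in a crop.

```bash
python3 - <<'E'
import cv2,numpy as np
t=np.load('top0.npz')['p'][:,:,::-1];s=np.load('side0.npz')['p'][:,:,::-1]
a=cv2.resize(t[130:210,255:350],None,fx=5,fy=5,interpolation=cv2.INTER_CUBIC)[:400,:400]
b=cv2.resize(s[145:235,235:295],None,fx=5,fy=5,interpolation=cv2.INTER_CUBIC)
im=np.zeros((450,475+300,3),np.uint8)
a=cv2.resize(t[130:210,255:350],None,fx=5,fy=5,interpolation=cv2.INTER_CUBIC)
im[:400,:475]=a;im[:450,475:]=b
cv2.imwrite('pics/crop.png',im)
E
```

```text
(no output)
```

View pics/crop.png

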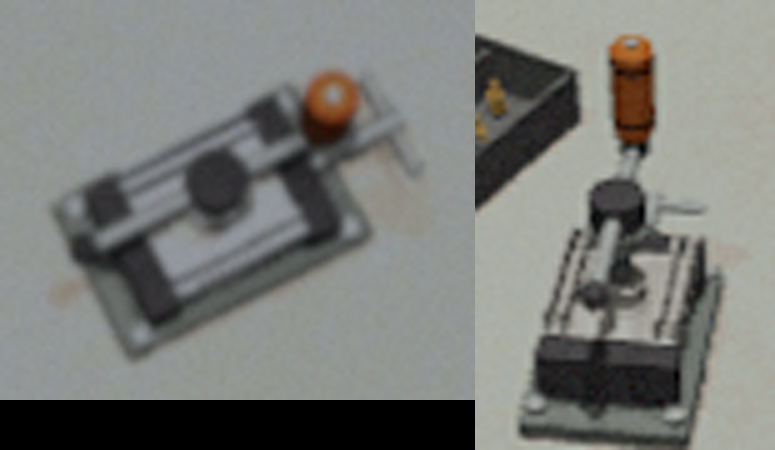

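Confirmed: this is a finned aluminium block in a grey vise. In the top view its orange grip top is at about (322,149) and the dark holder top at about (298,165). In the side view they are at (266,153) and (263,183). Next I'll triangulate.

```bash
cat > h.py <<'E'
from plant import *
import cv2,numpy as np
def ray(n,u,v):
    c=calibration(n);K=c["camera_matrix"];E=c["extrinsics"]
    d=np.array([(u-K[0,2])/K[0,0],-(v-K[1,2])/K[1,1],-1]);return E[:3,3],E[:3,:3]@d
def plane(n,u,v,z):
    o,d=ray(n,u,v);return o+d*(z-o[2])/d[2]
def tri(a,b):
    o1,d1=ray("top",*a);o2,d2=ray("side",*b)
    x=np.linalg.lstsq(np.c_[d1,-d2],o2-o1,rcond=None)[0]
    p,q=o1+d1*x[0],o2+d2*x[1];return (p+q)/2,np.linalg.norm(p-q)
def orange(n,p,near,r=30):
    h=cv2.cvtColor(p,cv2.COLOR_RGB2HSV);m=((h[...,0]>=5)&(h[...,0]<=18)&(h[...,1]>140)&(h[...,2]>60)).astype(np.uint8)
    k=np.zeros_like(m);cv2.circle(k,near,r,1,-1);m*=k
    _,l,st,ce=cv2.connectedComponentsWithStats(m);i=1+st[1:,4].argmax();return st[i],ce[i]
E
python3 - <<'E'
from h import *
T=np.load('top0.npz');S=np.load('side0.npz')
c=lambda x,y,a,b:((x+.5)/5-.5+a,(y+.5)/5-.5+b)
gt=c(335,97,255,130);gs=c(630-475,43,235,145);ht=c(217,172,255,130);hs=c(616-475,192,235,145)
print('grip top',tri(gt,gs),'holder',tri(ht,hs))
print('plane .154',plane("top",*gt,.154),plane("side",*gs,.154))
print('holder plane .1',plane("top",*ht,.1),plane("side",*hs,.1))
for n,p,nr in(("top",T,(321,152)),("side",S,(266,162))):
    st,ce=orange(n,p['p'],nr,18);print(n,st,ce,plane(n,*ce,.128))
a=orange("top",T['p'],(321,152),18)[1];b=orange("side",S['p'],(266,162),18)[1];print('cent',tri(a,b))
print('ball',plane("top",*c(82,248,255,130),.1))
for n,u in(("top",gt),("top",ht)):
    z=T['d'][int(round(u[1])),int(round(u[0]))];print(z,ray(n,*u)[0]+ray(n,*u)[1]*z)
print('blue',plane("top",153,158,.154))
E
```

```text
grip top (array([ 0.60599908, -0.23643874,  0.15359724]), np.float64(0.0032943918466038272)) holder (array([ 0.58462999, -0.18988228,  0.10331031]), np.float64(1.3897947127901592e-05))
plane .154 [ 0.60443221 -0.23721226  0.154     ] [ 0.60727954 -0.2354589   0.154     ]
holder plane .1 [ 0.58535215 -0.18999413  0.1       ] [ 0.58735561 -0.1933499   0.1       ]
top [316 145  10  10  60] [320.66666667 150.06666667] [ 0.6087656 -0.2374738  0.128    ]
side [263 160   8  14  83] [266.10843373 165.68674699] [ 0.59852216 -0.22385076  0.128     ]
cent (array([ 0.61136001, -0.239094  ,  0.11439071]), np.float64(0.0018802530739241686))
ball [ 0.5523585  -0.13098369  0.1       ]
0.91187036 [ 0.6048143  -0.23734382  0.15250012]
0.9596879 [ 0.58476279 -0.18990641  0.10267874]
blue [0.58929158 0.11112869 0.154     ]
```

```bash
python3 -c "
from plant import *
print(nose_length)"; python3 -m pendant '[[0.0215,0.017,0,0,0,0,0],[0.0215,0.017,0,0,0,0,0],[0.0215,0.017,0,0,0,0,0],[0.0215,0.017,0,0,0,0,0],[0.0215,0.017,0,0,0,0,0],[0.0215,0.017,0,0,0,0,0],[0.0215,0.017,0,0,0,0,0],[0.0215,0.017,0,0,0,0,0],[0.0215,0.017,0,0,0,0,0],[0.0215,0.017,0,0,0,0,0]]' 25
```

```text
0.014
clock: 0.93
position: [0.3918, -0.4023, 0.2363]
ee_rot: [-180.0, 0.0, 17.1]
contact_force: [0.3, -0.6, -0.4]
opening: 0.999
gripper_force: 0.0
```

```bash
python3 -m pendant '[[0.0215,0.017,0,0,0,0,0],[0.0215,0.017,0,0,0,0,0],[0.0215,0.017,0,0,0,0,0],[0.0215,0.017,0,0,0,0,0],[0.0215,0.017,0,0,0,0,0],[0.0215,0.017,0,0,0,0,0],[0.0215,0.017,0,0,0,0,0],[0.0215,0.017,0,0,0,0,0],[0.0215,0.017,0,0,0,0,0],[0,0,0,0,0,0,0]]' 25
```

```text
clock: 1.77
position: [0.5878, -0.2474, 0.2361]
ee_rot: [-179.9, -0.1, 17.2]
contact_force: [0.2, 0.1, 0.2]
opening: 0.999
gripper_force: 0.0
```

```bash
python3 -m pendant '[[0.0093,0.005,0,0,0,0,0],[0.0093,0.005,0,0,0,0,0],[0,0,-0.02,0,0,0,0],[0,0,-0.02,0,0,0,0],[0,0,-0.02,0,0,0,0],[0,0,-0.02,0,0,0,0],[0,0,-0.02,0,0,0,0],[0,0,-0.012,0,0,0,0],[0,0,0,0,0,0,0],[0,0,0,0,0,0,0]]' 25; python3 - <<'E'
from h import *
p,d=camera("side");cv2.imwrite('pics/s1.png',cv2.resize(p[110:250,180:340,::-1],None,fx=4,fy=4));np.savez('s1.npz',p=p)
p,d=camera("top");np.savez('t1.npz',p=p)
print(state()['position'])
E
```

```text
clock: 2.6
position: [0.6028, -0.2408, 0.1242]
ee_rot: [-179.9, 0.1, 17.0]
contact_force: [0.8, -0.3, -0.1]
opening: 1.002
gripper_force: 0.0
[ 0.60398881 -0.24119936  0.12586388]
```

View pics/s1.png

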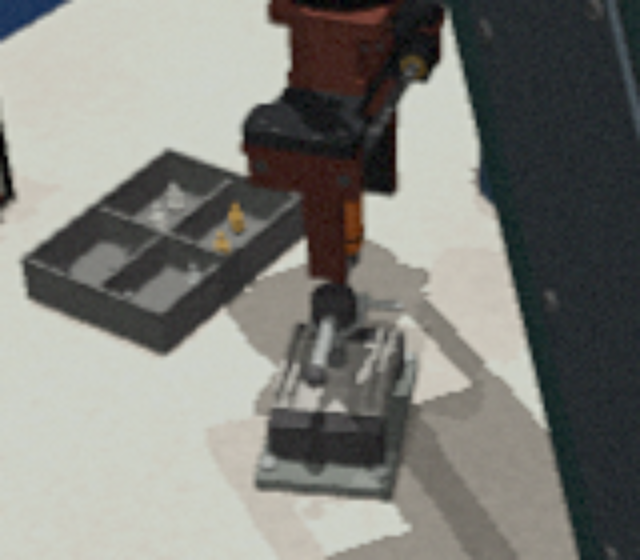

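The grip sits between the fingers, partly hidden behind the near one at crop (352,220), and the tips clear the holder. I'll correct by 3 and 4 mm, then close.

```bash
python3 -m pendant '[[0.003,0.004,0,0,0,0,0],[0,0,0,0,0,0,0],[0,0,0,0,0,0,255],[0,0,0,0,0,0,255],[0,0,0,0,0,0,255],[0,0,0,0,0,0,255],[0,0,0,0,0,0,255],[0,0,0,0,0,0,255],[0,0,0,0,0,0,255],[0,0,0,0,0,0,255]]' 25; python3 - <<'E'
from h import *
a0=np.radians(-65.5);r=.052
f=lambda d:r*np.array([np.cos(a0-np.radians(d)),np.sin(a0-np.radians(d))])
def seg(s,e,n):
    a=np.linspace(s,e,n+1);P=np.round(np.array([f(x) for x in a]),4);print(s,e,np.round(np.diff(P,axis=0),4).tolist(),P[-1])
seg(0,90,9);seg(90,180,9);seg(180,90,9);seg(180,270,9)
E
```

```text
clock: 3.53
position: [0.6061, -0.2366, 0.1246]
ee_rot: [-180.0, 0.0, 17.1]
contact_force: [0.1, -0.6, -0.6]
opening: 0.434
gripper_force: 0.0
0 90 [[-0.0086, -0.003], [-0.0089, -0.0015], [-0.0091, 0.0], [-0.0089, 0.0017], [-0.0085, 0.0032], [-0.0078, 0.0046], [-0.0069, 0.0059], [-0.0058, 0.0069], [-0.0044, 0.0079]] [-0.0473 -0.0216]
90 180 [[-0.003, 0.0086], [-0.0015, 0.0089], [0.0, 0.0091], [0.0017, 0.0089], [0.0032, 0.0085], [0.0046, 0.0078], [0.0059, 0.0069], [0.0069, 0.0058], [0.0079, 0.0044]] [-0.0216  0.0473]
180 90 [[-0.0079, -0.0044], [-0.0069, -0.0058], [-0.0059, -0.0069], [-0.0046, -0.0078], [-0.0032, -0.0085], [-0.0017, -0.0089], [0.0, -0.0091], [0.0015, -0.0089], [0.003, -0.0086]] [-0.0473 -0.0216]
180 270 [[0.0086, 0.003], [0.0089, 0.0015], [0.0091, 0.0], [0.0089, -0.0017], [0.0085, -0.0032], [0.0078, -0.0046], [0.0069, -0.0059], [0.0058, -0.0069], [0.0044, -0.0079]] [0.0473 0.0216]
```

```bash
python3 -m pendant '[[0,0,0,0,0,0,255],[0,0,0,0,0,0,255],[0,0,0,0,0,0,255],[0,0,0,0,0,0,255],[0,0,0,0,0,0,255],[0,0,0,0,0,0,255],[0,0,0,0,0,0,255],[0,0,0,0,0,0,255],[0,0,0,0,0,0,255],[0,0,0,0,0,0,255]]' 25
```

```text
clock: 4.37
position: [0.6061, -0.2366, 0.1246]
ee_rot: [-180.0, 0.0, 17.1]
contact_force: [0.6, 0.4, 0.5]
opening: 0.244
gripper_force: 25.0
```

Gripped: 21.5 mm opening at 25 N, with almost no side force. Now the first quarter turn.

```bash
python3 -m pendant '[[-0.0086,-0.003,-0.0002,0,0,0,255],[-0.0089,-0.0015,0,0,0,0,255],[-0.0091,0,0,0,0,0,255],[-0.0089,0.0017,0,0,0,0,255],[-0.0085,0.0032,-0.0002,0,0,0,255],[-0.0078,0.0046,0,0,0,0,255],[-0.0069,0.0059,0,0,0,0,255],[-0.0058,0.0069,0,0,0,0,255],[-0.0044,0.0079,0,0,0,0,255],[0,0,0,0,0,0,255]]' 25
```

```text
clock: 5.2
position: [0.5372, -0.2115, 0.1244]
ee_rot: [179.9, -0.0, 17.1]
contact_force: [1.4, -4.0, -3.4]
opening: 0.243
gripper_force: 25.0
```

```bash
python3 -m pendant '[[-0.003,0.0086,-0.0002,0,0,0,255],[-0.0015,0.0089,0,0,0,0,255],[0,0.0091,0,0,0,0,255],[0.0017,0.0089,0,0,0,0,255],[0.0032,0.0085,-0.0002,0,0,0,255],[0.0046,0.0078,0,0,0,0,255],[0.0059,0.0069,0,0,0,0,255],[0.0069,0.0058,0,0,0,0,255],[0.0079,0.0044,0,0,0,0,255],[0,0,0,0,0,0,255]]' 25; python3 -m pendant '[[0,0,0,0,0,0,255]]'; python3 - <<'E'
from h import *
print(state())
p,d=camera("side");q,_=camera("top")
im=np.zeros((560,800,3),np.uint8);im[:,:400]=cv2.resize(p[110:250,210:310],None,fx=4,fy=4);im[:400,400:]=cv2.resize(q[120:220,250:350],None,fx=4,fy=4)
cv2.imwrite('pics/h1.png',im[:,:,::-1])
E
```

```text
clock: 6.03
position: [0.562, -0.1417, 0.1236]
ee_rot: [-179.9, 0.2, 17.1]
contact_force: [-4.0, -1.4, 1.0]
opening: 0.243
gripper_force: 25.0
clock: 6.12
position: [0.5619, -0.1419, 0.1236]
ee_rot: [-179.9, 0.1, 17.1]
contact_force: [-2.4, -2.2, 1.3]
opening: 0.242
gripper_force: 25.0
{'clock': 6.1167, 'qpos': array([-2.09866604e+01,  2.59968172e+01,  9.59829312e+01, -2.22922957e-02,
        5.81390118e+01,  5.19275022e+01]), 'qd': array([-0.35315053, -0.31647818,  0.19808487,  0.41138953, -0.63664682,
       -0.17184393]), 'effort': array([ 1.44200675e+00, -5.16931629e+01, -2.31374449e+01,  8.38261060e-01,
       -7.91649856e-01,  4.20841388e-02]), 'position': array([ 0.56192698, -0.14188818,  0.12360972]), 'ee_rot': array([-1.79941650e+02,  1.05153711e-01,  1.70976778e+01]), 'contact_force': array([-2.40950797, -2.15034632,  1.32902093]), 'wrist_torque': array([-0.34623173,  0.57175577,  0.01401481]), 'gripper_force': 25.000762604176998, 'opening': 0.2422468402746649}
```

View pics/h1.png

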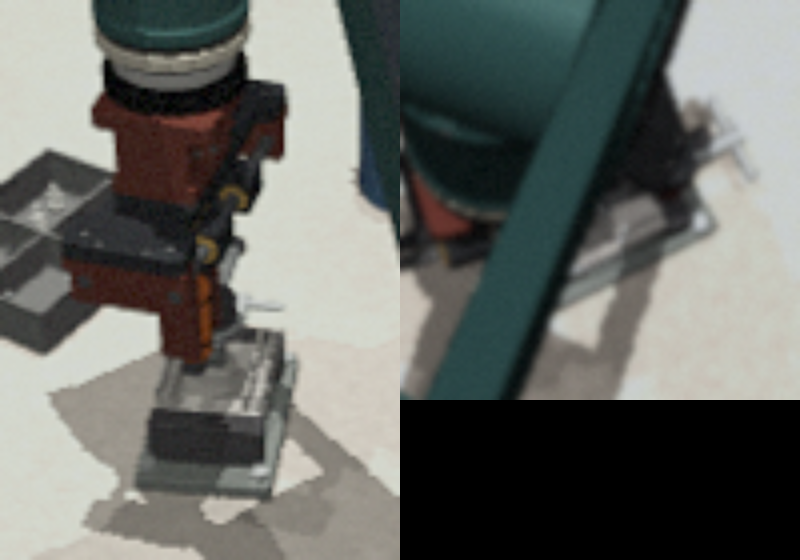

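The grip followed round and is still held in the pads, left of the holder at crop (205,320). The TCP bearing is 115° against 114.5° wanted. Now the quarter turn back.

```bash
python3 -m pendant '[[-0.0079,-0.0044,0.0002,0,0,0,255],[-0.0069,-0.0058,0,0,0,0,255],[-0.0059,-0.0069,0,0,0,0,255],[-0.0046,-0.0078,0,0,0,0,255],[-0.0032,-0.0085,0.0002,0,0,0,255],[-0.0017,-0.0089,0,0,0,0,255],[0,-0.0091,0,0,0,0,255],[0.0015,-0.0089,0,0,0,0,255],[0.003,-0.0086,0,0,0,0,255],[0,0,0,0,0,0,255]]' 25;  python3 -m pendant '[[0,0,0,0,0,0,255],[0,0,0,0,0,0,255]]'
```

```text
clock: 7.05
position: [0.5364, -0.2107, 0.124]
ee_rot: [-179.8, -0.0, 17.0]
contact_force: [-2.0, 3.4, 0.8]
opening: 0.244
gripper_force: 25.0
clock: 7.22
position: [0.5366, -0.2104, 0.1241]
ee_rot: [-179.9, 0.0, 17.0]
contact_force: [-1.4, 2.6, -0.6]
opening: 0.248
gripper_force: 25.0
```

```bash
python3 -m pendant '[[-0.003,0.0086,-0.0002,0,0,0,255],[-0.0015,0.0089,0,0,0,0,255],[0,0.0091,0,0,0,0,255],[0.0017,0.0089,0,0,0,0,255],[0.0032,0.0085,-0.0002,0,0,0,255],[0.0046,0.0078,0,0,0,0,255],[0.0059,0.0069,0,0,0,0,255],[0.0069,0.0058,0,0,0,0,255],[0.0079,0.0044,0,0,0,0,255],[0,0,0,0,0,0,255]]' 25
```

```text
clock: 8.05
position: [0.5625, -0.1415, 0.1237]
ee_rot: [180.0, 0.1, 17.2]
contact_force: [-2.8, -1.4, 0.6]
opening: 0.243
gripper_force: 25.0
```

```bash
python3 -m pendant '[[0.0086,0.003,-0.0002,0,0,0,255],[0.0089,0.0015,0,0,0,0,255],[0.0091,0,0,0,0,0,255],[0.0089,-0.0017,0,0,0,0,255],[0.0085,-0.0032,-0.0002,0,0,0,255],[0.0078,-0.0046,0,0,0,0,255],[0.0069,-0.0059,0,0,0,0,255],[0.0058,-0.0069,0,0,0,0,255],[0.0044,-0.0079,0,0,0,0,255],[0,0,0,0,0,0,255]]' 25;  python3 -m pendant '[[0,0,0,0,0,0,255],[0,0,0,0,0,0,255]]'
```

```text
clock: 8.88
position: [0.6318, -0.1672, 0.1232]
ee_rot: [-179.9, -0.0, 17.0]
contact_force: [-2.1, 3.0, -0.7]
opening: 0.248
gripper_force: 25.0
clock: 9.05
position: [0.6316, -0.1671, 0.1233]
ee_rot: [-180.0, -0.0, 17.1]
contact_force: [-2.0, 1.6, -0.9]
opening: 0.245
gripper_force: 25.0
```

```bash
python3 -m pendant '[[0,0,0,0,0,0,0],[0,0,0,0,0,0,0],[0,0,0,0,0,0,0],[0,0,0,0,0,0,0],[0,0,0,0,0,0,0],[0,0,0,0,0,0,0],[0,0,0,0,0,0,0],[0,0,0,0,0,0,0],[0,0,0,0,0,0,0],[0,0,0,0,0,0,0]]' 25;  python3 -m pendant '[[0,0,0.01,0,0,0,0],[0,0,0.02,0,0,0,0],[0,0,0.02,0,0,0,0],[0,0,0.02,0,0,0,0],[0,0,0.02,0,0,0,0],[0,0,0.02,0,0,0,0],[-0.02,-0.02,0.01,0,0,0,0],[-0.02,-0.03,0,0,0,0,0],[-0.02,-0.03,0,0,0,0,0],[-0.02,-0.03,0,0,0,0,0]]'
python3 -m pendant '[[-0.02,-0.03,0,0,0,0,0],[-0.02,-0.03,0,0,0,0,0],[-0.02,-0.03,0,0,0,0,0],[-0.02,-0.03,0,0,0,0,0],[-0.02,-0.03,0,0,0,0,0],[-0.01,-0.03,0,0,0,0,0],[-0.01,-0.03,0,0,0,0,0],[-0.01,-0.03,0,0,0,0,0],[0,0,0,0,0,0,0],[0,0,0,0,0,0,0]]'
python3 - <<'E'
from h import *
p,d=camera("side");q,_=camera("top");np.savez('f.npz',p=p,q=q)
im=np.zeros((560,800,3),np.uint8);im[:,:400]=cv2.resize(p[110:250,210:310],None,fx=4,fy=4);im[:400,400:]=cv2.resize(q[120:220,250:350],None,fx=4,fy=4)
cv2.imwrite('pics/f.png',im[:,:,::-1])
E
```

```text
clock: 9.88
position: [0.6318, -0.1677, 0.1234]
ee_rot: [-180.0, 0.0, 17.1]
contact_force: [0.6, -0.2, -0.1]
opening: 0.964
gripper_force: 0.0
clock: 10.72
position: [0.5513, -0.2785, 0.2448]
ee_rot: [179.9, -0.1, 17.1]
contact_force: [0.9, -0.6, 0.1]
opening: 1.0
gripper_force: 0.0
clock: 11.55
position: [0.421, -0.5191, 0.2438]
ee_rot: [180.0, -0.0, 16.9]
contact_force: [-0.3, 0.2, -0.4]
opening: 1.002
gripper_force: 0.0
```

View pics/f.png

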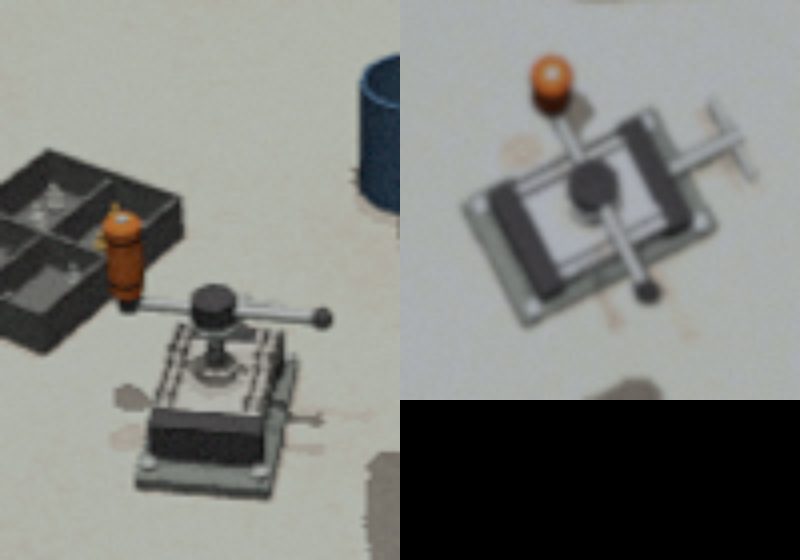

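The crank now points up and slightly left in the top view: grip top at crop (550,73), holder (594,185), ball (648,291). Numeric check of the turn:

```bash
python3 - <<'E'
from h import *
c=lambda x,y,a,b,k:((x+.5)/k-.5+a,(y+.5)/k-.5+b)
g1=plane("top",*c(550,73,-400/4+250+0,120,4),.154);g0=plane("top",*c(335,97,255,130,5),.154)
h=plane("top",*c(594,183,150,120,4),.103);h0=plane("top",*c(217,172,255,130,5),.103)
b1=plane("top",*c(648,291,150,120,4),.1);b0=plane("top",*c(84,248,255,130,5),.1)
an=lambda p,q:np.degrees(np.arctan2(*(p-q)[1::-1]))
print(g1,h,h0,'grip',an(g0,h0),an(g1,h),'ball',an(b0,h0),an(b1,h),'g-b',an(g0,b0),an(g1,b1))
E
```

```text
[ 0.6287613  -0.16643657  0.154     ] [ 0.58164948 -0.19012871  0.103     ] [ 0.58469211 -0.18989589  0.103     ] grip -67.35440365709044 26.69743694661827 ball 119.12698643538627 -154.24090466222768 g-b -63.69544621353415 26.177318914248122
```

```bash
python3 -c "
from plant import *
print(finish_job())"
```

```text
the job is handed in; nothing more can be done
None
```

I turned the orange-gripped tap half a turn clockwise, a quarter turn back, then half a turn clockwise again. It ends about 270° on from the start (two camera readings gave 266° and 270°). I left the blue-gripped tap alone, let go, moved the arm clear and handed the job in at about 12 s; no verdict came back.

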